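# Three parts on the wrong testers

### The job

Each of the three component testers on the bench has the wrong part in its nest: put the capacitor can on the tester with the round knob, the ring-core choke on the tester with the toggle lever, and the finned resistor on the tester with the two binding posts, using the empty plywood tray to park a part if you need it. Each part ends flat and the same way up as now, in the middle of its nest, inside the rim. Set the parts down without dropping or tipping them over, and leave the screwdriver, circuit board and jar where they are.

Things in the scene. Friction and masses are not known exactly. Their poses are not given: they have to be found in the camera images.
- knob_tester: Tester with a black round knob (42 mm across, 14 mm high): grey box, fixed, 165 x 106 x 20 mm high. Nest: 70 mm square inside a black rim 4 mm thick and 4 mm high; nest floor 20 mm above the bench. Origin: on the bench, straight below the nest's centre. x points from the nest to the control (its centre is 86 mm from the nest's), z up.
- toggle_tester: Tester with a steel toggle lever (one stick 9 mm thick on a nut, 24 mm high): grey box, fixed, 165 x 106 x 20 mm high. Nest: 70 mm square inside a black rim 4 mm thick and 4 mm high; nest floor 20 mm above the bench. Origin: on the bench, straight below the nest's centre. x points from the nest to the control (its centre is 86 mm from the nest's), z up.
- post_tester: Tester with two black round binding posts (44 mm apart, 19 mm high): grey box, fixed, 165 x 106 x 20 mm high. Nest: 70 mm square inside a black rim 4 mm thick and 4 mm high; nest floor 20 mm above the bench. Origin: on the bench, straight below the nest's centre. x points from the nest to the control (its centre is 86 mm from the nest's), z up.
- spare_tray: Plain plywood tray without control, fixed, 90 x 90 x 20 mm high, empty at the start, with a nest like the testers' (70 mm square inside a rim 4 mm thick and 4 mm high, floor 20 mm above the bench). Origin: on the bench, straight below the nest's centre; z up.
- capacitor: Capacitor can: an upright smooth blue cylinder with a metal top and two small brass terminals, diameter 40 mm, 55 mm high (59 mm with the terminals), about 100 g. Loose. Origin: centre of its underside; z along its axis, up.
- choke: Ring-core choke: a copper-wound ring lying flat, outer diameter 57 mm, hole 25 mm, 30 mm high, about 180 g. Loose. Origin: centre of its underside; z along its axis, up.
- resistor: Finned power resistor: an aluminium block 50 mm long (its x) by 28 mm wide (its y), 30 mm high; the upper 8 mm are five thin fins 40 mm long that run along x; about 110 g. Loose; grip it across its 28 mm width. Origin: centre of its underside; z up.
- screwdriver: Bystander: a screwdriver 170 mm long lying on the bench beyond the testers, loose. Origin under it; x towards the tip.
- circuit_board: Bystander: a green circuit board 70 x 50 mm, 13 mm high with its components, lying on the bench beyond the testers, loose. Origin: centre of its underside.
- screw_jar: Bystander: a small glass jar with a black cap, diameter 48 mm, 50 mm high, standing on the bench beyond the testers, loose. Origin: centre of its underside.

How it is judged:
By the outcome, as a careful person would: the job done as asked, in the order asked, and still so for the second after the job is handed in, with the robot touching nothing.
It also fails if it takes over 109 s, if anything falls off the work surface, if the arm or the gripper's body presses on something with over 40 N, if the wrist force passes 120 N, or if a joint passes its speed limit or range.

### The arm

A 6-joint arm with a two-finger parallel gripper is mounted at the origin on the work surface. World frame = base frame: x ahead of the robot, y to its left, z up, the work surface at z = 0. Lengths are in m, angles in rad, forces in N, time in s.
With the tool pointing down it reaches from about 0.425 to 1.125 m from the base axis. Payload 14.9 kg.
Tool frame: the origin (TCP) lies midway between the tips of the shut fingers; the grasp point (between the pads) lies ctrl.pinch_z behind it (ctrl.pinch_z is the distance from the TCP to the grasp point, in m); z points along the fingers, y is the line along which they close (so a half turn about z gives the same grasp; the last joint's range is limited). The gripper opens to 91 mm and grips with 3 to 60 N. Pads are 32 mm wide; open, the fingers measure 118 mm over their backs; the gripper's body (76 mm by 178 mm) begins 60 mm behind the grasp point.
Start: joints at [1.181, 0.379, 1.734, -0, 1.028, -0.033], TCP at [0.245, 0.656, 0.214] pointing down, gripper open.
Joint ranges: [-2.77, 2.77], [-0.74, 2.19], [0, 2.66], [-1.06, 4.2], [0.31, 2.87], [-3.08, 3.08]. Speed limits (rad/s): [1.89, 1.89, 2.39, 3.14, 3.14, 3.14].

### API

Orientations are given as a unit quaternion [w, x, y, z].
In Python, from bench import ctrl, viewer gives the robot as it stands (ctrl), with the cameras (viewer).
- The arm moves only by the tool send_path, called after "Emit:" as a command line: name --argument value ..., lists and objects as JSON in quotes. Schema: {"type":"object","properties":{"rows":{"type":"array","items":{"type":"array","items":{"type":"array","items":{"type":"number"},"minItems":7,"maxItems":7},"minItems":1,"maxItems":10},"minItems":1,"maxItems":1},"squeeze":{"type":"number"},"only":{"type":"string"},"quiet":{"type":"boolean"},"lines":{"type":"string"}},"required":["rows"],"additionalProperties":false}. rows is a list that holds a single list of rows (three levels of brackets), with 1 to 10 rows, each of 7 numbers: the finger opening in m, then dx, dy, dz in shares of the most that a row can go, 1 being 62.5 mm, then a rotation vector rx, ry, rz in normalised numbers (1 is 180 degrees); each row shifts and turns the commanded pose from where the row before left it, along the tool's axes as they then stand; what a row does not reach is not made up. A row lasts 1/8 s, in which the tool goes at most 0.0625 m and 0.188 rad, less where a joint would pass 70% of its speed; a pose out of reach is approached as far as the arm can. The fingers move at their own pace and stop on an object; squeeze is the grip in N (left out, the last holds). Time passes only in rows, so rows that do not move let the fingers close. The tool returns the time, the measured TCP pose, the force, the opening and the grip force at its end. only (a regular expression) keeps the lines of the reply that match it, lines (a string "A,B") keeps lines A to B, and quiet returns only ok. Input that does not fit is refused with a message, and nothing moves.
- ctrl.state(): the state, without advancing time (a new reading comes with each control period).
- viewer.get_image(name): name is "side" or "top"; returns the picture (420x560x3 uint8, blue, green, red); there is no depth.
- viewer.camera_params(name): a dict with "vertical_fov" (degrees; the focal length in pixels is half the picture's height over the tangent of half this angle, whatever the lens; pixels are square), "cx", "cy" (the principal point, pixels), "k1" (the pictures are not rectified: a ray, as slopes to the right and down, at radius r is drawn at 1 + k1 r^2 times it, then the intrinsics apply), "R" (3x3) and "t" (3): a world point X has camera coordinates R X + t. Camera axes: x right, y down, z forward; pixel columns grow to the right and rows downward; lengths in m; the calibration is good to about 2 mm. A picture is of the moment at which its call begins. camera_params takes no time and is no camera call.
- ctrl.sign_off(): hands the job in; it is judged then, once.
The state is a dict: "time_s": time; "q": joint angles; "joint_velocities": joint speeds; "joint_torque": joint torques, N m; "tool_pos": TCP position; "orientation": TCP orientation; "ft_force": force on the tool from outside, world axes, zero at the start; "torque": the same for the moment, N m; "grip_width": finger opening in m; "grip_force": force on a finger pad.
Only numpy, scipy, OpenCV 4.12 (cv2) and the standard library are available. Lean on these libraries where they do the work, as an engineer would, in place of code of your own. Each camera call takes 0.05 s, during which the arm holds its last target. There are 200 camera calls.

## Working session

There is one attempt and no reset: what is moved stays moved. The work goes in short steps, Python scripts to look and compute and a tool call to move; the robot and the scene stay as the last step left them, time stands still between calls to the robot, and variables do not carry over. Pictures are saved under pics/ and viewed, at most 14 in all, crops included, and the job is handed in when it is done.

```bash
ls; mkdir -p pics
```

Run:
```python
from bench import ctrl, viewer
import cv2
for n in("top","side"):
    cv2.imwrite(f"pics/{n}0.png",viewer.get_image(n)); print(n,viewer.camera_params(n))
s=ctrl.state();print(s,ctrl.pinch_z)
```

```text
bench.py
pics
top {'vertical_fov': 46.651307684639164, 'cx': 280.4701691640775, 'cy': 212.68750171632007, 'k1': 0.024902275878276613, 'R': array([[-0.01188796, -0.99989439,  0.00836005],
       [-0.99472079,  0.01097339, -0.10203009],
       [ 0.10192758, -0.00952885, -0.99474618]]), 't': array([-0.00122575,  0.60839549,  1.19308398])}
side {'vertical_fov': 44.19457076053887, 'cx': 277.3275618077462, 'cy': 207.25706975496647, 'k1': -0.14847180744859118, 'R': array([[ 0.72001257, -0.69395162, -0.00361292],
       [-0.47680631, -0.49091633, -0.72914807],
       [ 0.50421984,  0.52671844, -0.68434644]]), 't': array([-0.43600464,  0.34417191,  0.9817211 ])}
{'time_s': 0.1, 'q': array([ 1.18067557e+00,  3.79333445e-01,  1.73474371e+00, -1.08086851e-05,
        1.02850308e+00, -3.32827582e-02]), 'joint_velocities': array([-0.00184747, -0.00122271, -0.00185898, -0.000497  ,  0.00048961,
        0.00068785]), 'joint_torque': array([-1.86680481e-03, -7.65032101e+01, -4.35291409e+01,  6.51256414e-02,
        3.98478121e-02,  1.08016644e-05]), 'tool_pos': array([0.24437547, 0.65556486, 0.21335914]), 'orientation': array([-9.92333226e-05,  1.77471123e-01,  9.84125885e-01, -4.83740644e-04]), 'ft_force': array([-0.23274985,  0.43022694, -0.40178377]), 'torque': array([ 0.05408374, -0.02193379, -0.01014211]), 'grip_force': 0.0, 'grip_width': 0.09091205271938127} 0.0188
```

View pics/top0.png

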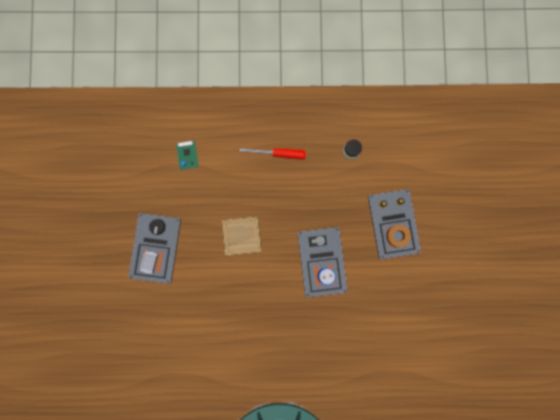

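View pics/side0.png

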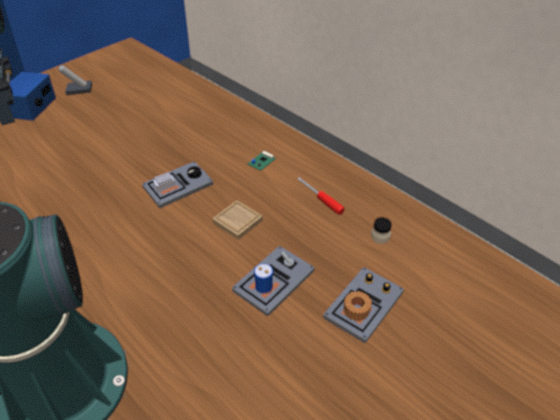

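Top view: knob tester (155,248) holding the resistor, tray (241,236), toggle tester (323,262) holding the capacitor, post tester (395,224) holding the choke. Bystanders lie at rows ~150. The side view shows the same layout.

Run:
```python
import cv2,numpy as np
t=cv2.imread("pics/top0.png")
c=t[180:305,120:425]
a=cv2.resize(c,(793,325),interpolation=cv2.INTER_CUBIC)
s=cv2.imread("pics/side0.png")[150:345,135:410]
b=cv2.resize(s,(793,562),interpolation=cv2.INTER_CUBIC)
cv2.imwrite("pics/tc.png",a);cv2.imwrite("pics/sc.png",b)
```

```text
(no output)
```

View pics/tc.png

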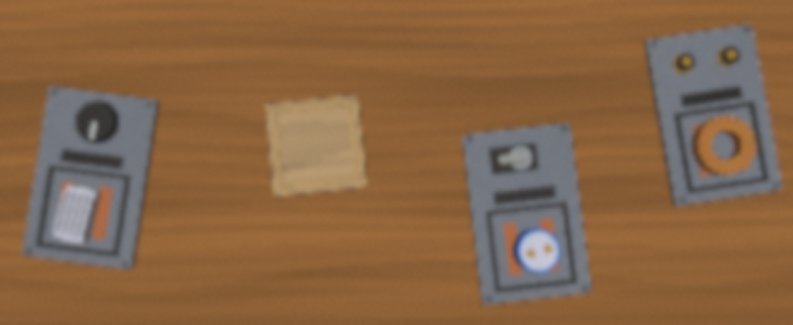

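View pics/sc.png

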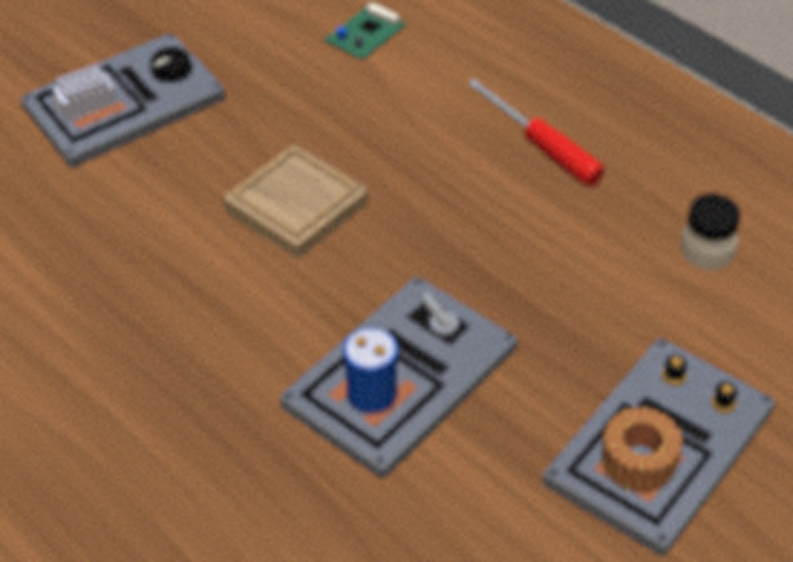

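The crops show each part sitting inside its nest, with the capacitor, resistor and choke all off-centre. The black rims are closed squares, e.g. toggle nest at about crop (533,250) → px (325,276). Next I'll measure the rims and parts from both views.

Create h.py:
```python
import cv2,numpy as np
from bench import ctrl, viewer
P={n:viewer.camera_params(n) for n in("top","side")}
def cam(n):
    p=P[n]; f=210/np.tan(np.radians(p["vertical_fov"]/2))
    return p,f
def ray(n,uv):
    p,f=cam(n); d=(np.atleast_2d(uv)-[p["cx"],p["cy"]])/f; s=d.copy()
    for _ in range(20): s=d/(1+p["k1"]*(s**2).sum(1,keepdims=True))
    v=np.c_[s,np.ones(len(s))]@p["R"]
    return -p["R"].T@p["t"],v/np.linalg.norm(v,axis=1,keepdims=True)
def plane(n,uv,z):
    c,v=ray(n,uv); return (c+v*((z-c[2])/v[:,2])[:,None])[:,:2]
def proj(n,X):
    p,f=cam(n); c=np.atleast_2d(X)@p["R"].T+p["t"]; s=c[:,:2]/c[:,2:]
    return s*(1+p["k1"]*(s**2).sum(1,keepdims=True))*f+[p["cx"],p["cy"]]
def tri(a,b):
    (c1,v1),(c2,v2)=ray("top",a),ray("side",b); v1,v2=v1[0],v2[0]
    st=np.linalg.lstsq(np.c_[v1,-v2],c2-c1,rcond=None)[0]
    A,B=c1+st[0]*v1,c2+st[1]*v2; return (A+B)/2,np.linalg.norm(A-B)
K=4
def big(im): return cv2.resize(im,None,fx=K,fy=K,interpolation=cv2.INTER_CUBIC)
def px(p): return (np.asarray(p,float)+.5)/K-.5
def comps(mask,amin):
    cs,_=cv2.findContours(mask.astype(np.uint8),cv2.RETR_EXTERNAL,cv2.CHAIN_APPROX_NONE)
    return [px(c[:,0]) for c in cs if cv2.contourArea(cv2.convexHull(c))>amin*K*K]
```

Create m.py:
```python
from h import *
for n in("top","side"):
    im=big(cv2.imread(f"pics/{n}0.png")).astype(int); B,G,R=im[...,0],im[...,1],im[...,2]
    roi=np.zeros(B.shape,bool)
    if n=="top": roi[185*K:305*K,120*K:425*K]=1
    else: roi[155*K:345*K,138*K:410*K]=1
    dark=(im.max(2)<75)&roi
    print(n,"RIMS")
    for c in comps(dark,300 if n=="top" else 200):
        w=plane(n,c,.022); r=cv2.minAreaRect(w.astype(np.float32)*1000); print(np.round(c.mean(0),1),np.round(r[0],1),np.round(r[1],1),round(r[2],1))
    blue=(B>R+50)&roi
    white=(im.min(2)>165)&roi
    for nm,m,z,a in(("blue",blue,.055,80),("white",white,.03,40)):
        for c in comps(m,a):
            w=plane(n,c,z); r=cv2.minAreaRect(w.astype(np.float32)*1000); print(nm,np.round(c.mean(0),1),np.round(r[0],1),np.round(r[1],1),round(r[2],1), cv2.boundingRect(c.astype(np.float32)))
t=cv2.imread("pics/top0.png")
for p in [(399,225),(388,236),(400,243),(385,240),(317,275),(140,255),(150,262),(162,262),(149,225),(241,236),(225,236),(210,236),(399,236)]: print(p,t[p[1],p[0]])
```

```bash
python3 m.py
```

```text
top RIMS
blue [321.7 275.9] [ 450.  -107.9] [20.4 39.2] 89.6 (318, 267, 9, 18)
white [326.8 276.2] [ 448.6 -121.6] [33.3 32.8] 19.7 (320, 269, 14, 14)
side RIMS
[356.4 315.9] [ 546.  -302.9] [79.3 77.1] 8.5
[267.  285.7] [ 458.9 -116.2] [93.  78.2] 5.9
[382.1 225.1] [ 786.6 -184.4] [55.4 41.2] 28.6
[169.6 187.7] [498.6 310.9] [79.9 92.7] 81.8
[379.8 169.8] [957.6 -34.4] [ 49.7 205.6] 0.5
blue [263.3 278.2] [ 445.2 -125.1] [69.  42.5] 51.0 (253, 266, 20, 26)
white [262.9 270.1] [474.2 -90.1] [35.5 35.1] 84.7 (255, 264, 16, 13)
white [158.8 179.9] [484.2 335.9] [39.5 21.6] 19.8 (153, 176, 12, 10)
(399, 225) [ 77 110 156]
(388, 236) [ 47  84 130]
(400, 243) [ 63 117 170]
(385, 240) [116 109 108]
(317, 275) [ 81  76 110]
(140, 255) [119 112 108]
(150, 262) [175 164 164]
(162, 262) [116 116 132]
(149, 225) [82 79 77]
(241, 236) [105 141 169]
(225, 236) [103 144 175]
(210, 236) [ 54  95 139]
(399, 236) [128 120 116]
```

Create m2.py:
```python
from h import *
def rep(n,nm,c,z):
    w=plane(n,c,z); r=cv2.minAreaRect(w.astype(np.float32)*1000); m=cv2.boxPoints(r)
    print(n,nm,np.round(r[0],1),np.round(r[1],1),round(r[2],1),"px",np.round(proj(n,np.array([[r[0][0]/1e3,r[0][1]/1e3,z]]))[0],1))
for n in("top","side"):
    im=big(cv2.imread(f"pics/{n}0.png")).astype(int); B,G,R=im[...,0],im[...,1],im[...,2]
    hsv=cv2.cvtColor(im.clip(0,255).astype(np.uint8),cv2.COLOR_BGR2HSV); H,S,V=[hsv[...,i].astype(int) for i in range(3)]
    roi=np.zeros(B.shape,bool)
    if n=="top": roi[185*K:305*K,120*K:425*K]=1
    else: roi[155*K:345*K,138*K:410*K]=1
    for th in ((85,92,98) if n=="top" else (55,65,75)):
        for c in comps((V<th)&roi,300 if n=="top" else 200): rep(n,f"rim{th}",c,.022)
    for c in comps((S<55)&(B>=R-8)&roi,1500): rep(n,"box",c,.02)
    tr=np.zeros_like(roi)
    if n=="top": tr[205*K:268*K,210*K:275*K]=1
    else: tr[195*K:243*K,205*K:270*K]=1
    for c in comps((S<125)&(V>125)&tr,300): rep(n,"tray",c,.022)
    cc=np.zeros_like(roi)
    if n=="top": cc[222*K:252*K,383*K:415*K]=1
    else: cc[286*K:325*K,338*K:376*K]=1
    for c in comps((S>125)&(H<16)&cc,150): rep(n,"choke",c,.03)
    for t in (135,150): 
        rc=np.zeros_like(roi)
        if n=="top": rc[245*K:280*K,132*K:172*K]=1
        else: rc[165*K:200*K,145*K:185*K]=1
        for c in comps((V>t)&(S<60)&rc,60): rep(n,"res",c,.03)
```

```bash
python3 m2.py
```

```text
top rim92 [ 452.6 -114.9] [76.8 77.4] 6.0 px [323.9 274.6]
top rim92 [486.2 344.8] [90.1 44.5] 23.9 px [139.5 263.3]
top rim92 [ 547. -301.] [77.5 78.6] 8.3 px [396.9 236. ]
top rim98 [ 452.7 -114.9] [78.6 78.6] 5.9 px [323.9 274.5]
top rim98 [492.7 314.8] [80.1 78.9] 82.0 px [151.6 260.6]
top rim98 [ 547.1 -301.1] [79.  79.8] 8.3 px [396.9 235.9]
top box [ 485.2 -111. ] [161.6 103. ] 5.9 px [321.9 261.5]
top box [525.  308.9] [104.3 161.4] 81.7 px [154.4 247.6]
top box [ 578.6 -295. ] [161.4 103.9] 8.4 px [393.8 223.6]
top tray [552.8  91.8] [91.6 92.2] 5.3 px [241.  235.4]
top choke [ 547.5 -303.3] [58.3 52.6] 89.4 px [398.5 235.6]
top res [490.4 323.3] [34.7 57.7] 75.8 px [147.4 261.5]
top res [490.1 322.8] [31.5 54.9] 75.8 px [147.6 261.7]
side rim65 [ 528.3 -305.5] [42.8 75.9] 7.8 px [352.  315.3]
side rim65 [ 452.2 -116.9] [78.4 77.2] 5.9 px [264.  284.5]
side rim65 [ 786.6 -184.3] [53.7 40.2] 27.3 px [382.1 224.9]
side rim75 [ 546.  -302.9] [79.3 77.1] 8.5 px [356.5 309.7]
side rim75 [ 458.9 -116.2] [93.  78.2] 5.9 px [266.  282.7]
side rim75 [ 786.6 -184.4] [55.4 41.2] 28.6 px [382.1 224.9]
side rim75 [498.6 310.9] [79.9 92.7] 81.8 px [168.5 184.1]
side rim75 [957.6 -34.4] [ 49.7 205.6] 0.5 px [376.9 167.2]
side box [ 573.7 -300.6] [169.1 105.8] 8.3 px [363.9 302.2]
side box [ 480.4 -116.4] [167.7 108.7] 6.3 px [273.1 278. ]
side box [520.4 300.7] [117.6 165.3] 81.3 px [177.3 182.8]
side tray [549.4  87. ] [95.3 95. ] 5.5 px [236.9 216.6]
side choke [ 551.8 -297.6] [74.6 59.1] 13.0 px [356.7 304.5]
side res [489.9 321.4] [67. 65.] 76.3 px [163.1 181.5]
side res [545.4 326.1] [44.1 30.2] 53.7 px [178.9 171.5]
side res [495.6 332.6] [43.2 55.1] 75.3 px [162.5 178.7]
```

Create m3.py:
```python
from h import *
X,e=tri((326.8,276.2),(262.9,270.1)); print("cap top",X*1000,e*1000, plane("top",(326.8,276.2),.055)*1000,plane("side",(262.9,270.1),.055)*1000)
print("res",[1000*np.array(v) for v in tri((147.5,261.6),(163.8,179.5))])
# choke hole: greyish pixels inside the ring
for n,(a,b) in (("top",((222,252),(383,415))),("side",((286,325),(338,376)))):
    im=big(cv2.imread(f"pics/{n}0.png")); hsv=cv2.cvtColor(im,cv2.COLOR_BGR2HSV)
    m=((hsv[...,1]>125)&(hsv[...,0]<16)).astype(np.uint8); z=np.zeros_like(m); z[a[0]*K:a[1]*K,b[0]*K:b[1]*K]=1
    cs,h=cv2.findContours(m*z,cv2.RETR_CCOMP,cv2.CHAIN_APPROX_NONE)
    for c,k in zip(cs,h[0]):
        if cv2.contourArea(c)>20*K*K:
            p=px(c[:,0]); (x,y),r=cv2.minEnclosingCircle(p.astype(np.float32)); 
            print(n,"hole" if k[3]>=0 else "outer",p.mean(0),(x,y),r,plane(n,(x,y),.03)*1000, cv2.boundingRect(p.astype(np.float32)))
for nm,a,b in(("toggle rim",(323.9,274.5),(264,284.5)),("post rim",(396.9,236),(356.5,309.7))): print(nm,[1000*np.array(v) for v in tri(a,b)])
t=big(cv2.imread("pics/top0.png"))
print()
```

```bash
python3 m3.py
```

Create go.py:
```python
# usage: go.py x y z closing_heading_deg  -> tool-axis displacement from measured pose
import sys,numpy as np
from bench import ctrl, viewer
from scipy.spatial.transform import Rotation as Ro
s=ctrl.state(); w,x,y,z=s["orientation"]; R=Ro.from_quat([x,y,z,w]).as_matrix()
t=np.array([float(v) for v in sys.argv[1:4]]); h=np.radians(float(sys.argv[4]))
cur=np.arctan2(R[1,1],R[0,1]); d=(h-cur+np.pi/2)%np.pi-np.pi/2
print("t",round(s["time_s"],2),"pos",s["tool_pos"].round(4),"closing",round(np.degrees(cur),1),"q6",s["q"][5].round(2))
print("d_tool",(R.T@(t-s["tool_pos"])).round(4),"rz",round(-d,3),"tilt",R[:2,2].round(4))
```

```bash
python3 go.py .490 .323 .15 75.8
```

```text
cap top [ 450.10458088 -117.09747946   73.29800268] 0.5282725727607859 [[ 449.37410027 -118.8064411 ]] [[ 460.40147297 -105.74289049]]
res [array([491.1181652 , 320.40883849,  36.96309004]), np.float64(2.3814468769084267)]
top outer [397.7787037  235.86851852] (397.91375732421875, 235.88111877441406) 12.518511772155762 [[ 546.80804049 -301.7156587 ]] (386, 225, 25, 22)
top hole [397.95898438 235.6171875 ] (397.6304931640625, 235.77195739746094) 6.228752136230469 [[ 547.08918223 -301.01679181]] (392, 229, 12, 13)
side outer [356.74190141 305.03204225] (356.7621154785156, 306.2547912597656) 15.978236198425293 [[ 548.26499762 -300.63921902]] (342, 290, 29, 32)
side hole [357.05572289 305.66716867] (357.0, 305.75) 4.461742401123047 [[ 549.62681547 -300.15086386]] (352, 302, 10, 7)
side outer [340.09259259 288.93055556] (341.5, 290.25) 6.0338592529296875 [[ 557.30552951 -249.99265853]] (337, 285, 9, 10)
toggle rim [array([ 453.00432821, -115.47128017,   20.09741123]), np.float64(0.8366662774832632)]
post rim [array([ 547.24802959, -301.87751571,   19.79008401]), np.float64(0.4958112638100732)]

t 0.1 pos [0.2444 0.6556 0.2134] closing 69.6 q6 -0.03
d_tool [-0.3463 -0.2258  0.0636] rz -0.109 tilt [-0.0004 -0.0009]
```

Run:
```python
from h import *
print("cap",plane("top",(326.8,276.2),.075)*1000,plane("side",(262.9,270.1),.075)*1000)
print("choke",plane("top",(397.9,235.9),.05)*1000,plane("top",(397.8,235.7),.045)*1000,tri((397.8,235.7),(357,305)))
n="top"
im=big(cv2.imread("pics/top0.png"));hsv=cv2.cvtColor(im,cv2.COLOR_BGR2HSV)
z=np.zeros(im.shape[:2],bool); z[245*K:280*K,132*K:172*K]=1
for t in(135,150,165):
  for c in comps((hsv[...,2]>t)&(hsv[...,1]<60)&z,60):
    r=cv2.minAreaRect((plane(n,c,.048)*1000).astype(np.float32));print(t,r, r and px(cv2.minAreaRect(c)[0])*0+np.array(cv2.minAreaRect(c.astype(np.float32))[0]))
im=big(cv2.imread("pics/side0.png"));hsv=cv2.cvtColor(im,cv2.COLOR_BGR2HSV)
z=np.zeros(im.shape[:2],bool); z[168*K:195*K,148*K:176*K]=1
for t in(135,145,155,165):
  for c in comps((hsv[...,2]>t)&(hsv[...,1]<60)&z,30):
    r=cv2.minAreaRect((plane("side",c,.05)*1000).astype(np.float32));print("side",t,r,cv2.minAreaRect(c.astype(np.float32))[0])
```

```text
cap [[ 449.9467913  -116.75814034]] [[ 449.37943082 -118.32532383]]
choke [[ 545.72411671 -296.67255934]] [[ 546.48087493 -297.69541474]] (array([ 0.54741102, -0.30057514,  0.03507176]), np.float64(0.001117860793101813))Traceback (most recent call last):
  File "<stdin>", line 9, in <module>
cv2.error: OpenCV(4.12.0) /io/opencv/modules/imgproc/src/convhull.cpp:143: error: (-215:Assertion failed) total >= 0 && (depth == CV_32F || depth == CV_32S) in function 'convexHull'
```

Run:
```python
from h import *
f=np.float32
for n,b,ts in(("top",(245,280,132,172),(135,150,165)),("side",(165,197,146,178),(135,145,155,165))):
  im=big(cv2.imread(f"pics/{n}0.png"));hsv=cv2.cvtColor(im,cv2.COLOR_BGR2HSV)
  z=np.zeros(im.shape[:2],bool); z[b[0]*K:b[1]*K,b[2]*K:b[3]*K]=1
  for t in ts:
   for c in comps((hsv[...,2]>t)&(hsv[...,1]<60)&z,30):
    print(n,t,cv2.minAreaRect((plane(n,c,.05)*1000).astype(f)),cv2.minAreaRect(c.astype(f))[0])
a=cv2.imread("pics/top0.png")[240:285,130:180];b=cv2.imread("pics/side0.png")[160:205,145:195]
c=cv2.imread("pics/side0.png")[280:325,335:385]
cv2.imwrite("pics/rz.png",np.hstack([cv2.resize(v,(260,234),interpolation=cv2.INTER_CUBIC) for v in(a,b,c)]))
```

```text
top 135 ((478.7931213378906, 285.8000183105469), (10.436630249023438, 33.995853424072266), 61.60438537597656) (160.56747436523438, 266.11370849609375)
top 135 ((490.31756591796875, 318.0126647949219), (34.114078521728516, 56.77739334106445), 75.81719970703125) (147.36553955078125, 261.5220947265625)
top 150 ((489.94580078125, 317.55517578125), (30.96082878112793, 53.95341110229492), 75.76551818847656) (147.5617218017578, 261.69036865234375)
top 165 ((489.63275146484375, 316.9174499511719), (28.175682067871094, 51.28267288208008), 76.33661651611328) (147.80442810058594, 261.7913513183594)
side 135 ((478.7136535644531, 302.37750244140625), (60.043209075927734, 62.60324478149414), 76.27218627929688) (163.72073364257812, 178.5812530517578)
side 145 ((484.06890869140625, 310.3121337890625), (42.79456329345703, 54.62026596069336), 74.9840087890625) (163.0970458984375, 178.58409118652344)
side 155 ((484.007568359375, 310.90606689453125), (41.284358978271484, 53.268211364746094), 75.69640350341797) (163.0279541015625, 178.4664306640625)
side 165 ((483.444091796875, 309.16986083984375), (35.6890754699707, 52.094886779785156), 76.49971008300781) (163.14588928222656, 178.87335205078125)
```

View pics/rz.png

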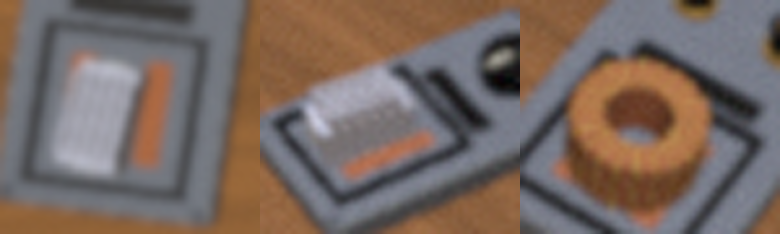

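The panels show the resistor's fins clearly, with back corners near side px (154.2,178.8) and (169.6,173.1). The choke's top-ellipse centre is at about side px (358,299).

Run:
```python
from h import *
for nm,a,b in(("A",(146.9,251.9),(169.6,173.1)),("B",(141.5,271.7),(154.2,178.8)),("choke",(397.9,235.9),(358,299.2))): X,e=tri(a,b);print(nm,X*1000,e*1000)
print(plane("side",(358,299.2),.05)*1000)
```

```bash
python3 go.py .490 .318 .15 75.8
```

```text
A [513.62774083 320.7470786   45.92435072] 0.37560003326534347
B [467.77880671 331.22803116  46.72165837] 4.883407940551289
choke [ 547.56451205 -298.02454374   52.20218045] 5.340222796370264
[[ 551.28111335 -298.68311583]]
t 0.1 pos [0.2444 0.6556 0.2134] closing 69.6 q6 -0.03
d_tool [-0.3481 -0.2304  0.0636] rz -0.109 tilt [-0.0004 -0.0009]
```

Units first: shifts go in shares of 62.5 mm and turns go in shares of 180 degrees. So -0.039 m is -0.624, -0.0256 m is -0.4096, -0.109 rad / 3.1416 = -0.0347.

Emit:
send_path --rows '[[[0.06,-0.624,-0.4096,0.112,0,0,0],[0.06,-0.624,-0.4096,0.112,0,0,0],[0.06,-0.624,-0.4096,0.112,0,0,0],[0.06,-0.624,-0.4096,0.112,0,0,0],[0.06,-0.624,-0.4096,0.112,0,0,0],[0.06,-0.624,-0.4096,0.112,0,0,0],[0.06,-0.624,-0.4096,0.112,0,0,0],[0.06,-0.624,-0.4096,0.112,0,0,0],[0.06,-0.576,-0.4096,0.112,0,0,0],[0.06,0,0,0,0,0,-0.0347]]]' --squeeze 15

```text
time_s: 1.35
tool_pos: [0.491, 0.3161, 0.1502]
orientation: [-0.0, 0.124, 0.992, -0.0]
ft_force: [-0.2, 1.6, 0.2]
grip_width: 0.0598
grip_force: 0.0
```

```bash
python3 go.py .490 .318 .029 75.8
```

```text
t 1.35 pos [0.491  0.3161 0.1502] closing 75.7 q6 -0.79
d_tool [0.0013 0.0017 0.1212] rz -0.001 tilt [-0.001  -0.0008]
```

Scaled: 0.03 m is 0.48, 0.0017 m is 0.0272.

Emit:
send_path --rows '[[[0.06,0.0208,0.0272,0.48,0,0,0],[0.06,0,0,0.48,0,0,0],[0.06,0,0,0,0,0,0],[0.06,0,0,0,0,0,0]]]'

```text
time_s: 1.85
tool_pos: [0.4896, 0.3207, 0.0918]
orientation: [0.0, 0.124, 0.992, 0.0]
ft_force: [-0.5, 0.4, 0.3]
grip_width: 0.0596
grip_force: 0.0
```

```bash
python3 go.py .490 .318 .029 75.8
```

Run:
```python
from h import *
a=viewer.get_image("top")[235:290,120:190];b=viewer.get_image("side")[150:205,135:205]
cv2.imwrite("pics/v1.png",np.hstack([cv2.resize(v,(390,306),interpolation=cv2.INTER_CUBIC) for v in(a,b)]))
```

```text
t 1.85 pos [0.4896 0.3207 0.0918] closing 75.8 q6 -0.78
d_tool [-0.001  -0.0025  0.0628] rz 0.0 tilt [0.0004 0.0003]
```

View pics/v1.png

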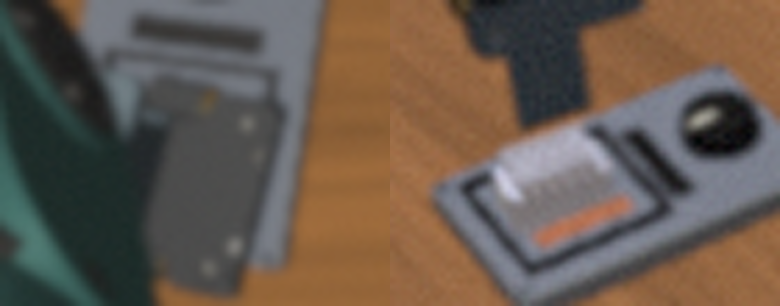

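The side view shows a finger behind the fins, with no contact. I'll go down and grip.

Scaled: 0.02 m is 0.32, 0.015 m is 0.24.

Emit:
send_path --rows '[[[0.06,-0.016,-0.04,0.32,0,0,0],[0.06,0,0,0.32,0,0,0],[0.06,0,0,0.24,0,0,0],[0.06,0,0,0.112,0,0,0],[0.06,0,0,0,0,0,0],[0.02,0,0,0,0,0,0],[0.02,0,0,0,0,0,0],[0.02,0,0,0,0,0,0],[0.02,0,0,0,0,0,0]]]' --squeeze 15

```text
time_s: 3.08
tool_pos: [0.4897, 0.3178, 0.0292]
orientation: [0.0, 0.124, 0.992, 0.0]
ft_force: [-0.7, -0.5, 3.0]
grip_width: 0.0275
grip_force: 15.0
```

Emit:
send_path --rows '[[[0.02,0,0,0,0,0,0],[0.02,0,0,0,0,0,0]]]' --squeeze 20

```text
time_s: 3.32
tool_pos: [0.4897, 0.3178, 0.0292]
orientation: [0.0, 0.124, 0.992, 0.0]
ft_force: [-1.6, -1.6, 5.3]
grip_width: 0.028
grip_force: 20.0
```

```bash
python3 go.py .490 .318 .029 75.8
```

```text
t 3.33 pos [0.4897 0.3178 0.0292] closing 75.8 q6 -0.79
d_tool [-0.0002  0.0002  0.0002] rz 0.0 tilt [0.0002 0.    ]
```

Scaled: -0.02 m is -0.32, -0.01 m is -0.16.

Emit:
send_path --rows '[[[0.02,0,0,-0.16,0,0,0],[0.02,0,0,-0.32,0,0,0],[0.02,0,0,-0.32,0,0,0],[0.02,0,0,0,0,0,0]]]'

```text
time_s: 3.82
tool_pos: [0.4908, 0.3185, 0.0813]
orientation: [0.001, 0.124, 0.992, 0.001]
ft_force: [0.7, -0.9, -0.5]
grip_width: 0.028
grip_force: 20.0
```

```bash
python3 go.py .552 .091 .079 95.3
```

```text
t 3.83 pos [0.4908 0.3185 0.0813] closing 75.8 q6 -0.79
d_tool [-0.1151 -0.2055  0.0021] rz -0.34 tilt [0.0032 0.0019]
```

Scaled: -0.0318 m is -0.5088, -0.0177 m is -0.2832, -0.17 rad / 3.1416 = -0.0541.

Emit:
send_path --rows '[[[0.02,-0.144,-0.24,0,0,0,0],[0.02,-0.2832,-0.5088,0,0,0,0],[0.02,-0.2832,-0.5088,0,0,0,0],[0.02,-0.2832,-0.5088,0,0,0,0],[0.02,-0.2832,-0.5088,0,0,0,0],[0.02,-0.2832,-0.5088,0,0,0,0],[0.02,-0.2832,-0.5088,0,0,0,0],[0.02,0,0,0,0,0,-0.0541],[0.02,0,0,0,0,0,-0.0541],[0.02,0,0,0,0,0,0]]]'

```text
time_s: 5.08
tool_pos: [0.5503, 0.0891, 0.0783]
orientation: [-0.001, -0.045, 0.999, -0.0]
ft_force: [-0.1, 0.6, -1.0]
grip_width: 0.0279
grip_force: 20.0
```

Emit:
send_path --rows '[[[0.02,0,0,0,0,0,0],[0.02,0,0,0,0,0,0]]]'

```text
time_s: 5.32
tool_pos: [0.5507, 0.0899, 0.0788]
orientation: [-0.0, -0.045, 0.999, -0.0]
ft_force: [0.1, -0.3, -0.4]
grip_width: 0.0279
grip_force: 20.0
```

```bash
python3 go.py .552 .091 .030 95.3
```

```text
t 5.33 pos [0.5507 0.0899 0.0788] closing 95.2 q6 -1.54
d_tool [-0.0014  0.001   0.0488] rz -0.002 tilt [-0.0002 -0.    ]
```

Scaled: 0.015 m is 0.24, 0.01 m is 0.16.

Emit:
send_path --rows '[[[0.02,-0.0224,0.016,0.24,0,0,0],[0.02,0,0,0.24,0,0,0],[0.02,0,0,0.16,0,0,0],[0.02,0,0,0.08,0,0,0],[0.02,0,0,0.04,0,0,0],[0.02,0,0,0.024,0,0,0],[0.02,0,0,0,0,0,0],[0.02,0,0,0,0,0,0]]]'

```text
time_s: 6.32
tool_pos: [0.5523, 0.0912, 0.0302]
orientation: [0.0, -0.046, 0.999, 0.0]
ft_force: [-0.6, -0.1, -1.2]
grip_width: 0.0283
grip_force: 20.0
```

Scaled: 0.001 m is 0.016, 0.0002 m is 0.0032.

Emit:
send_path --rows '[[[0.02,0,0,0.016,0,0,0],[0.02,0,0,0.0032,0,0,0],[0.02,0,0,0,0,0,0]]]'

```text
time_s: 6.7
tool_pos: [0.5523, 0.0912, 0.0292]
orientation: [0.0, -0.046, 0.999, 0.0]
ft_force: [-3.1, -0.2, 7.8]
grip_width: 0.0278
grip_force: 20.0
```

Contact. I'll release, rise, and compute the move to the capacitor at (0.4498,-0.1175).

Scaled: -0.04 m is -0.64, -0.03 m is -0.48.

Emit:
send_path --rows '[[[0.05,0,0,0,0,0,0],[0.05,0,0,0,0,0,0],[0.05,0,0,0,0,0,0],[0.05,0,0,-0.16,0,0,0],[0.05,0,0,-0.48,0,0,0],[0.07,0,0,-0.64,0,0,0],[0.07,0,0,-0.64,0,0,0],[0.07,0,0,0,0,0,0]]]'

```text
time_s: 7.7
tool_pos: [0.554, 0.0914, 0.1523]
orientation: [0.003, -0.046, 0.999, 0.0]
ft_force: [-0.5, -0.0, -0.6]
grip_width: 0.0696
grip_force: 0.0
```

```bash
python3 go.py .4498 -.1175 .14 95.9
```

```text
t 7.7 pos [0.554  0.0914 0.1523] closing 95.3 q6 -1.54
d_tool [ 0.123  -0.1984  0.0115] rz -0.011 tilt [0.0055 0.0007]
```

Scaled: -0.033 m is -0.528, 0.0205 m is 0.328, -0.011 rad / 3.1416 = -0.0035.

Emit:
send_path --rows '[[[0.07,0.328,-0.528,0.024,0,0,0],[0.07,0.328,-0.528,0.024,0,0,0],[0.07,0.328,-0.528,0.024,0,0,0],[0.07,0.328,-0.528,0.024,0,0,0],[0.07,0.328,-0.528,0.024,0,0,0],[0.07,0.328,-0.528,0,0,0,-0.0035],[0.07,0,0,0,0,0,0],[0.07,0,0,0,0,0,0]]]'

```text
time_s: 8.7
tool_pos: [0.4478, -0.1171, 0.141]
orientation: [-0.0, -0.051, 0.999, 0.0]
ft_force: [0.1, 0.9, -0.6]
grip_width: 0.07
grip_force: 0.0
```

```bash
python3 go.py .4498 -.1175 .04 95.9
```

Run:
```python
from h import *
a=viewer.get_image("top")[205:310,200:360];b=viewer.get_image("side")[180:300,200:320]
cv2.imwrite("pics/v2.png",np.hstack([cv2.resize(a,(480,315),interpolation=cv2.INTER_CUBIC),cv2.resize(b,(315,315),interpolation=cv2.INTER_CUBIC)]))
```

```text
t 8.7 pos [ 0.4478 -0.1171  0.141 ] closing 95.9 q6 -1.98
d_tool [-0.002  -0.0006  0.101 ] rz -0.0 tilt [-0.0004  0.0002]
```

View pics/v2.png

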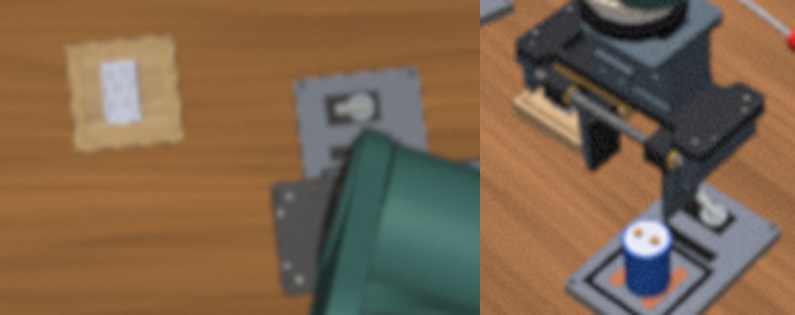

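The resistor sits well centred in the tray. The finger tips in the side view have their midpoint at about (640,187) in the panel, so px (261,251). I'll check that against the projected TCP.

```bash
python3 -c "
from h import *
print(proj('side',[[.4478,-.1171,.141],[.4498,-.1175,.075]]))"
```

```text
[[261.16296638 249.27253365]
 [262.78104936 269.77881804]]
```

Scaled: 0.03 m is 0.48, 0.02 m is 0.32.

Emit:
send_path --rows '[[[0.07,-0.032,-0.0096,0.32,0,0,0],[0.07,0,0,0.48,0,0,0],[0.07,0,0,0.48,0,0,0],[0.07,0,0,0.24,0,0,0],[0.07,0,0,0.144,0,0,0],[0.07,0,0,0,0,0,0],[0.03,0,0,0,0,0,0],[0.03,0,0,0,0,0,0],[0.03,0,0,0,0,0,0],[0.03,0,0,0,0,0,0]]]' --squeeze 15

```text
time_s: 10.05
tool_pos: [0.4502, -0.1178, 0.0375]
orientation: [0.0, -0.052, 0.999, -0.0]
ft_force: [-1.1, 1.0, 6.2]
grip_width: 0.0394
grip_force: 15.0
```

Emit:
send_path --rows '[[[0.03,0,0,0,0,0,0],[0.03,0,0,0,0,0,0]]]' --squeeze 15

```text
time_s: 10.3
tool_pos: [0.4502, -0.1178, 0.0376]
orientation: [0.0, -0.052, 0.999, -0.0]
ft_force: [-1.0, 0.5, 5.2]
grip_width: 0.0391
grip_force: 15.0
```

```bash
python3 go.py .4498 -.1175 .14 95.9
```

```text
t 10.3 pos [ 0.4502 -0.1178  0.0376] closing 95.9 q6 -1.98
d_tool [ 0.0003  0.0004 -0.1024] rz 0.0 tilt [ 0.0004 -0.0001]
```

Emit:
send_path --rows '[[[0.03,0,0,-0.16,0,0,0],[0.03,0,0,-0.4,0,0,0],[0.03,0,0,-0.48,0,0,0],[0.03,0,0,-0.24,0,0,0],[0.03,0,0,0,0,0,0],[0.03,0,0,0,0,0,0]]]'

```text
time_s: 11.05
tool_pos: [0.4494, -0.1176, 0.1165]
orientation: [-0.0, -0.052, 0.999, 0.0]
ft_force: [-0.4, -0.7, -0.4]
grip_width: 0.0394
grip_force: 15.0
```

```bash
python3 go.py .4925 .3138 .118 81.8
```

```text
t 11.05 pos [ 0.4494 -0.1176  0.1165] closing 95.9 q6 -1.98
d_tool [-0.0873  0.4246 -0.0014] rz 0.246 tilt [-0.001   0.0003]
```

Scaled: 0.0325 m is 0.52, 0.017 m is 0.272.

Emit:
send_path --rows '[[[0.03,-0.056,0.272,0,0,0,0],[0.03,-0.104,0.52,0,0,0,0],[0.03,-0.104,0.52,0,0,0,0],[0.03,-0.104,0.52,0,0,0,0],[0.03,-0.104,0.52,0,0,0,0],[0.03,-0.104,0.52,0,0,0,0],[0.03,-0.104,0.52,0,0,0,0],[0.03,-0.104,0.52,0,0,0,0],[0.03,-0.104,0.52,0,0,0,0]]]'

```text
time_s: 12.18
tool_pos: [0.4758, 0.1654, 0.1164]
orientation: [-0.001, -0.052, 0.999, -0.0]
ft_force: [0.4, -0.4, -0.6]
grip_width: 0.0399
grip_force: 15.0
```

Emit:
send_path --rows '[[[0.03,-0.104,0.52,0,0,0,0],[0.03,-0.104,0.52,0,0,0,0],[0.03,-0.104,0.52,0,0,0,0],[0.03,-0.104,0.52,0,0,0,0],[0.03,-0.056,0.256,0,0,0,0.0392],[0.03,0,0,0,0,0,0.0392],[0.03,0,0,0,0,0,0],[0.03,0,0,0,0,0,0]]]'

```text
time_s: 13.18
tool_pos: [0.4903, 0.3119, 0.1167]
orientation: [-0.0, 0.07, 0.998, -0.0]
ft_force: [0.5, -0.2, -0.6]
grip_width: 0.0397
grip_force: 15.0
```

```bash
python3 go.py .4925 .3138 .0376 81.8
```

```text
t 13.18 pos [0.4903 0.3119 0.1167] closing 82.0 q6 -0.9
d_tool [-0.0019  0.0023  0.0791] rz 0.003 tilt [-0.0008 -0.0004]
```

Scaled: 0.025 m is 0.4, 0.02 m is 0.32.

Emit:
send_path --rows '[[[0.03,-0.0304,0.0368,0.32,0,0,0],[0.03,0,0,0.4,0,0,0],[0.03,0,0,0.32,0,0,0],[0.03,0,0,0.128,0,0,0],[0.03,0,0,0.048,0,0,0],[0.03,0,0,0.016,0,0,0],[0.03,0,0,0,0,0,0]]]'

```text
time_s: 14.05
tool_pos: [0.4934, 0.314, 0.0408]
orientation: [0.0, 0.071, 0.997, 0.0]
ft_force: [-0.6, 0.2, -0.6]
grip_width: 0.0399
grip_force: 15.0
```

```bash
python3 go.py .4925 .3138 .0376 81.8
```

Run:
```python
from h import *
b=viewer.get_image("side")[140:220,130:230]
cv2.imwrite("pics/v3.png",cv2.resize(b,(600,480),interpolation=cv2.INTER_CUBIC))
```

```text
t 14.05 pos [0.4934 0.314  0.0408] closing 81.8 q6 -0.9
d_tool [ 0.0009 -0.0003  0.0032] rz 0.0 tilt [0.0008 0.0005]
```

View pics/v3.png

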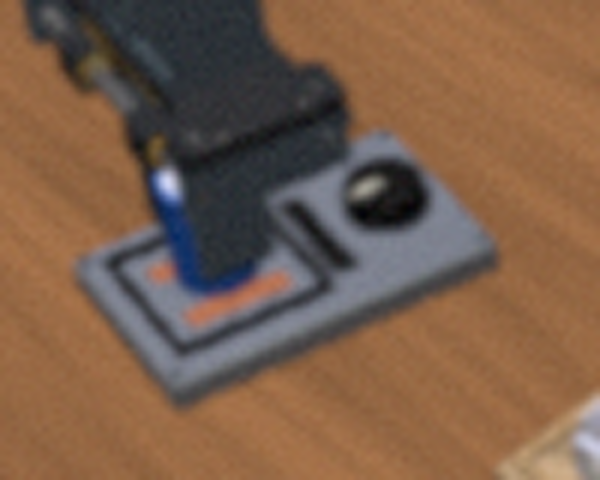

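The can hovers about 3 mm over the middle of the nest: rim centre ≈ panel (219,272), can base ≈ (215,275). Lowering and releasing.

Scaled: 0.002 m is 0.032, 0.001 m is 0.016.

Emit:
send_path --rows '[[[0.03,0.0064,0,0.032,0,0,0],[0.03,0,0,0.016,0,0,0],[0.03,0,0,0.0064,0,0,0],[0.03,0,0,0,0,0,0]]]'

```text
time_s: 14.6
tool_pos: [0.4928, 0.3139, 0.0375]
orientation: [-0.0, 0.071, 0.997, -0.0]
ft_force: [-4.4, -3.7, 12.8]
grip_width: 0.0401
grip_force: 15.0
```

Emit:
send_path --rows '[[[0.07,0,0,0,0,0,0],[0.07,0,0,0,0,0,0],[0.07,0,0,0,0,0,0],[0.07,0,0,0,0,0,0],[0.07,0,0,-0.32,0,0,0],[0.07,0,0,-0.64,0,0,0],[0.07,0,0,-0.8,0,0,0],[0.085,0,0,0,0,0,0]]]'

```text
time_s: 15.6
tool_pos: [0.4948, 0.3151, 0.1519]
orientation: [0.003, 0.071, 0.997, 0.002]
ft_force: [0.3, -0.1, 0.5]
grip_width: 0.0773
grip_force: 0.0
```

```bash
python3 go.py .547 -.298 .14 98.3
```

```text
t 15.6 pos [0.4948 0.3151 0.1519] closing 81.8 q6 -0.9
d_tool [-0.1388 -0.5995  0.01  ] rz -0.288 tilt [0.0062 0.0036]
```

Scaled: -0.0428 m is -0.6848, -0.0099 m is -0.1584.

Emit:
send_path --rows '[[[0.085,-0.1584,-0.6848,0,0,0,0],[0.085,-0.1584,-0.6848,0,0,0,0],[0.085,-0.1584,-0.6848,0,0,0,0],[0.085,-0.1584,-0.6848,0,0,0,0],[0.085,-0.1584,-0.6848,0,0,0,0],[0.085,-0.1584,-0.6848,0,0,0,0],[0.085,-0.1584,-0.6848,0,0,0,0],[0.085,-0.1584,-0.6848,0,0,0,0]]]'

```text
time_s: 16.6
tool_pos: [0.5222, -0.0378, 0.1471]
orientation: [0.0, 0.071, 0.997, 0.0]
ft_force: [1.1, -0.3, 0.1]
grip_width: 0.0852
grip_force: 0.0
```

Emit:
send_path --rows '[[[0.085,-0.1584,-0.6848,0,0,0,0],[0.085,-0.1584,-0.6848,0,0,0,0],[0.085,-0.1584,-0.6848,0,0,0,0],[0.085,-0.1584,-0.6848,0,0,0,0],[0.085,-0.1584,-0.6848,0,0,0,0],[0.085,-0.1584,-0.6848,0,0,0,-0.0458],[0.085,0,0,0,0,0,-0.0458],[0.085,0,0,0,0,0,0],[0.085,0,0,0,0,0,0]]]'

```text
time_s: 17.73
tool_pos: [0.5445, -0.2985, 0.1469]
orientation: [-0.0, -0.071, 0.997, 0.0]
ft_force: [0.2, -0.2, -0.3]
grip_width: 0.0853
grip_force: 0.0
```

```bash
python3 go.py .547 -.298 .03 98.3
```

Run:
```python
from h import *
for n in("top","side"): cv2.imwrite(f"pics/{n}4.png",viewer.get_image(n))
a=cv2.imread("pics/top4.png")[200:290,120:270];b=cv2.imread("pics/side4.png")[250:340,310:410]
cv2.imwrite("pics/v4.png",np.hstack([cv2.resize(a,(450,270),interpolation=cv2.INTER_CUBIC),cv2.resize(b,(300,270),interpolation=cv2.INTER_CUBIC)]))
```

```text
t 17.73 pos [ 0.5445 -0.2985  0.1469] closing 98.2 q6 -2.25
d_tool [-2.600e-03  1.000e-04  1.169e-01] rz -0.002 tilt [-0.0002  0.0001]
```

View pics/v4.png

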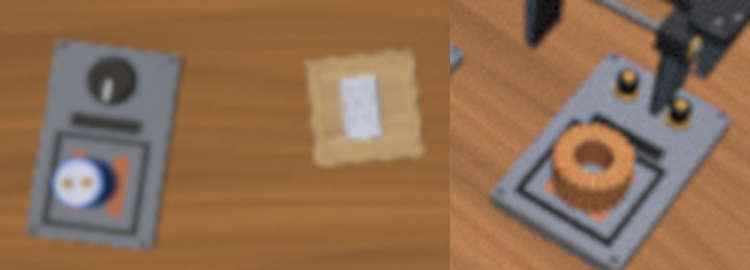

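The can stands upright in the knob nest, at crop (82,183), and the resistor is central in the tray. The fingers are clear above the choke, so I'll descend and grip.

Scaled: 0.035 m is 0.56, 0.03 m is 0.48.

Emit:
send_path --rows '[[[0.085,-0.0416,0,0.48,0,0,0],[0.085,0,0,0.56,0,0,0],[0.085,0,0,0.48,0,0,0],[0.085,0,0,0.24,0,0,0],[0.085,0,0,0.104,0,0,0],[0.085,0,0,0,0,0,0],[0.045,0,0,0,0,0,0],[0.045,0,0,0,0,0,0],[0.045,0,0,0,0,0,0],[0.045,0,0,0,0,0,0]]]' --squeeze 20

```text
time_s: 19.08
tool_pos: [0.5476, -0.2989, 0.0309]
orientation: [0.0, -0.073, 0.997, -0.0]
ft_force: [-0.9, -1.1, 5.4]
grip_width: 0.0562
grip_force: 20.0
```

Emit:
send_path --rows '[[[0.045,0,0,0,0,0,0],[0.045,0,0,0,0,0,0]]]' --squeeze 30

```text
time_s: 19.32
tool_pos: [0.5476, -0.2989, 0.0308]
orientation: [0.0, -0.073, 0.997, -0.0]
ft_force: [-0.5, -0.3, 6.5]
grip_width: 0.0556
grip_force: 30.0
```

```bash
python3 go.py .547 -.298 .11 98.2
```

Run:
```python
from h import *
n="top";im=big(cv2.imread("pics/top4.png")).astype(int)
z=np.zeros(im.shape[:2],bool);z[240*K:290*K,120*K:180*K]=1
for t in(150,165):
  for c in comps((im.min(2)>t)&z,40): print(cv2.minAreaRect((plane(n,c,.075)*1000).astype(np.float32)))
im=big(cv2.imread("pics/side4.png")).astype(int)
z=np.zeros(im.shape[:2],bool);z[150*K:200*K,140*K:190*K]=1
for t in(150,165):
  for c in comps((im.min(2)>t)&z,40): print("side",cv2.minAreaRect((plane("side",c,.075)*1000).astype(np.float32)))
```

```text
t 19.32 pos [ 0.5476 -0.2989  0.0308] closing 98.3 q6 -2.25
d_tool [ 0.0004  0.0009 -0.0792] rz 0.002 tilt [ 0.0006 -0.0005]
((492.59063720703125, 316.64483642578125), (34.70576858520508, 34.08031463623047), 27.117855072021484)
((492.4653625488281, 316.58111572265625), (32.80596160888672, 32.504791259765625), 27.120943069458008)
side ((492.17095947265625, 314.2008361816406), (37.68819808959961, 37.24613571166992), 83.37950134277344)
side ((492.10272216796875, 313.6860046386719), (35.55623245239258, 35.76314926147461), 76.9606704711914)
```

Scaled: -0.025 m is -0.4, -0.02 m is -0.32.

Emit:
send_path --rows '[[[0.045,0,0,-0.16,0,0,0],[0.045,0,0,-0.32,0,0,0],[0.045,0,0,-0.4,0,0,0],[0.045,0,0,-0.24,0,0,0],[0.045,0,0,0,0,0,0],[0.045,0,0,0,0,0,0]]]'

```text
time_s: 20.08
tool_pos: [0.5468, -0.2984, 0.0998]
orientation: [-0.0, -0.073, 0.997, 0.0]
ft_force: [0.5, -0.4, -2.4]
grip_width: 0.0557
grip_force: 30.0
```

```bash
python3 go.py .4525 -.1162 .101 95.9
```

```text
t 20.07 pos [ 0.5468 -0.2984  0.0998] closing 98.3 q6 -2.25
d_tool [ 0.067   0.1939 -0.001 ] rz 0.042 tilt [-0.0006  0.0004]
```

Units first: shifts go in shares of 62.5 mm and turns go in shares of 180 degrees. So 0.03 m is 0.48, 0.014 m is 0.224, 0.042 rad / 3.1416 = 0.0134.

Emit:
send_path --rows '[[[0.045,0.08,0.224,0,0,0,0],[0.045,0.1664,0.48,0,0,0,0],[0.045,0.1664,0.48,0,0,0,0],[0.045,0.1664,0.48,0,0,0,0],[0.045,0.1664,0.48,0,0,0,0],[0.045,0.1664,0.48,0,0,0,0],[0.045,0.1664,0.48,0,0,0,0.0134],[0.045,0,0,0,0,0,0],[0.045,0,0,0,0,0,0]]]'

```text
time_s: 21.2
tool_pos: [0.4524, -0.1163, 0.1002]
orientation: [0.0, -0.052, 0.999, -0.0]
ft_force: [0.4, 0.7, -1.8]
grip_width: 0.0555
grip_force: 30.0
```

```bash
python3 go.py .4525 -.1162 .031 95.9
```

```text
t 21.2 pos [ 0.4524 -0.1163  0.1002] closing 96.0 q6 -1.98
d_tool [-0.0001  0.0001  0.0692] rz 0.001 tilt [ 0.     -0.0001]
```

Scaled: 0.02 m is 0.32, 0.017 m is 0.272.

Emit:
send_path --rows '[[[0.045,0,0,0.32,0,0,0],[0.045,0,0,0.32,0,0,0],[0.045,0,0,0.272,0,0,0],[0.045,0,0,0.112,0,0,0],[0.045,0,0,0.048,0,0,0],[0.045,0,0,0.024,0,0,0],[0.045,0,0,0,0,0,0]]]'

```text
time_s: 22.08
tool_pos: [0.4527, -0.1165, 0.0322]
orientation: [0.0, -0.052, 0.999, -0.0]
ft_force: [0.4, 0.4, -2.3]
grip_width: 0.0557
grip_force: 30.0
```

```bash
python3 go.py .4525 -.1162 .0308 95.9
```

```text
t 22.07 pos [ 0.4527 -0.1165  0.0322] closing 95.9 q6 -1.98
d_tool [0.0002 0.0003 0.0014] rz 0.0 tilt [ 0.0006 -0.0002]
```

Scaled: 0.001 m is 0.016, 0.0006 m is 0.0096.

Emit:
send_path --rows '[[[0.045,0,0,0.016,0,0,0],[0.045,0,0,0.0096,0,0,0],[0.045,0,0,0,0,0,0]]]'

```text
time_s: 22.45
tool_pos: [0.4527, -0.1164, 0.0308]
orientation: [0.0, -0.052, 0.999, -0.0]
ft_force: [-3.0, 1.2, 10.7]
grip_width: 0.0562
grip_force: 30.0
```

Emit:
send_path --rows '[[[0.075,0,0,0,0,0,0],[0.075,0,0,0,0,0,0],[0.075,0,0,0,0,0,0],[0.075,0,0,0,0,0,0],[0.075,0,0,-0.32,0,0,0],[0.075,0,0,-0.64,0,0,0],[0.075,0,0,-0.8,0,0,0],[0.06,0,0,0,0,0,0]]]'

```text
time_s: 23.45
tool_pos: [0.4545, -0.117, 0.1435]
orientation: [0.003, -0.052, 0.999, -0.001]
ft_force: [-0.9, -1.1, -0.9]
grip_width: 0.0681
grip_force: 0.0
```

```bash
python3 go.py .552 .091 .09 95.3
```

```text
t 23.45 pos [ 0.4545 -0.117   0.1435] closing 95.9 q6 -1.98
d_tool [-0.1181  0.197   0.0537] rz 0.011 tilt [ 0.0058 -0.0018]
```

Scaled: 0.0328 m is 0.5248, -0.0197 m is -0.3152, 0.011 rad / 3.1416 = 0.0035.

Emit:
send_path --rows '[[[0.06,-0.3152,0.5248,0.008,0,0,0],[0.06,-0.3152,0.5248,0.16,0,0,0],[0.06,-0.3152,0.5248,0.16,0,0,0],[0.06,-0.3152,0.5248,0.16,0,0,0],[0.06,-0.3152,0.5248,0.16,0,0,0],[0.06,-0.3152,0.5248,0.16,0,0,0.0035],[0.06,0,0,0,0,0,0],[0.06,0,0,0,0,0,0]]]'

```text
time_s: 24.45
tool_pos: [0.549, 0.0912, 0.089]
orientation: [-0.001, -0.046, 0.999, -0.0]
ft_force: [-0.6, -0.1, -0.3]
grip_width: 0.0595
grip_force: 0.0
```

```bash
python3 go.py .5525 .0912 .029 95.2
```

Run:
```python
from h import *
f=np.float32
for n,b in(("top",(255,300,300,350)),("side",(255,315,235,310))):
  im=viewer.get_image(n);cv2.imwrite(f"pics/{n}5.png",im)
  im=big(im);hsv=cv2.cvtColor(im,cv2.COLOR_BGR2HSV);z=np.zeros(im.shape[:2],bool);z[b[0]*K:b[1]*K,b[2]*K:b[3]*K]=1
  for t in (90,98) if n=="top" else (65,75):
    for c in comps((hsv[...,2]<t)&z,200):r=cv2.minAreaRect((plane(n,c,.022)*1000).astype(f));print(n,"rim",np.round(r[0],1),np.round(r[1],1),round(r[2],1))
a=cv2.imread("pics/top5.png")[220:310,280:380];b=cv2.imread("pics/side5.png")[240:330,220:320]
cv2.imwrite("pics/v5.png",np.hstack([cv2.resize(v,(400,360),interpolation=cv2.INTER_CUBIC) for v in(a,b)]))
```

```text
t 24.45 pos [0.549  0.0912 0.089 ] closing 95.3 q6 -1.54
d_tool [-0.0036 -0.0003  0.06  ] rz 0.002 tilt [-0.0015 -0.0003]
top rim [ 452.6 -114.9] [76.9 77.6] 6.0
side rim [ 429.1 -119.2] [31.2 76.2] 5.6
side rim [ 452. -117.] [78.5 77.2] 5.5
```

View pics/v5.png

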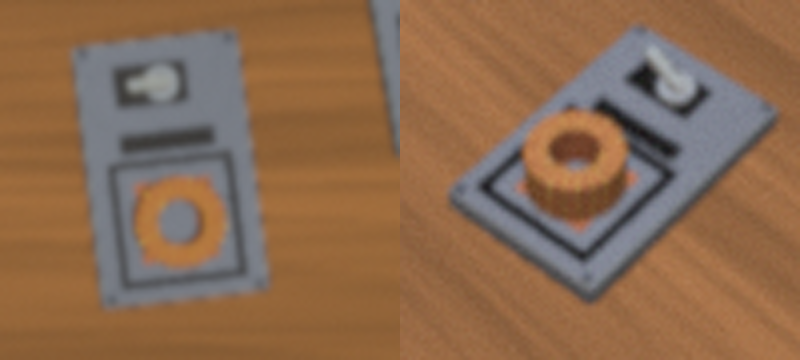

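The choke lies flat in the middle of the toggle nest, with the label corners showing evenly round it. Next I'll pick up the resistor.

Scaled: 0.02 m is 0.32, 0.012 m is 0.192.

Emit:
send_path --rows '[[[0.06,-0.048,-0.0048,0.32,0,0,0],[0.06,0,0,0.32,0,0,0],[0.06,0,0,0.192,0,0,0],[0.06,0,0,0.112,0,0,0],[0.06,0,0,0,0,0,0],[0.02,0,0,0,0,0,0],[0.02,0,0,0,0,0,0],[0.02,0,0,0,0,0,0],[0.02,0,0,0,0,0,0],[0.02,0,0,0,0,0,0]]]' --squeeze 20

```text
time_s: 25.8
tool_pos: [0.5529, 0.0916, 0.0309]
orientation: [0.0, -0.046, 0.999, 0.0]
ft_force: [-1.3, 0.1, 5.0]
grip_width: 0.0277
grip_force: 20.0
```

```bash
python3 go.py .5525 .0912 .029 95.2
```

```text
t 25.8 pos [0.5529 0.0916 0.0309] closing 95.3 q6 -1.54
d_tool [ 0.0004 -0.0003  0.0019] rz 0.002 tilt [0.0002 0.    ]
```

Scaled: -0.025 m is -0.4, -0.02 m is -0.32.

Emit:
send_path --rows '[[[0.02,0,0,-0.16,0,0,0],[0.02,0,0,-0.32,0,0,0],[0.02,0,0,-0.4,0,0,0],[0.02,0,0,-0.24,0,0,0],[0.02,0,0,0,0,0,0],[0.02,0,0,0,0,0,0]]]'

```text
time_s: 26.55
tool_pos: [0.5524, 0.0915, 0.1003]
orientation: [-0.0, -0.046, 0.999, -0.0]
ft_force: [0.9, -0.0, -1.5]
grip_width: 0.0279
grip_force: 20.0
```

```bash
python3 go.py .5465 -.3022 .1 98.3
```

```text
t 26.55 pos [0.5524 0.0915 0.1003] closing 95.3 q6 -1.54
d_tool [ 4.210e-02 -3.914e-01  3.000e-04] rz -0.053 tilt [-0.0006 -0.0001]
```

Scaled: -0.0325 m is -0.52, -0.0164 m is -0.2624.

Emit:
send_path --rows '[[[0.02,0.0288,-0.2624,0,0,0,0],[0.02,0.056,-0.52,0,0,0,0],[0.02,0.056,-0.52,0,0,0,0],[0.02,0.056,-0.52,0,0,0,0],[0.02,0.056,-0.52,0,0,0,0],[0.02,0.056,-0.52,0,0,0,0],[0.02,0.056,-0.52,0,0,0,0]]]'

```text
time_s: 27.42
tool_pos: [0.5487, -0.1229, 0.1]
orientation: [-0.001, -0.046, 0.999, 0.0]
ft_force: [-0.4, -0.2, -0.4]
grip_width: 0.0279
grip_force: 20.0
```

Emit:
send_path --rows '[[[0.02,0.056,-0.52,0,0,0,0],[0.02,0.056,-0.52,0,0,0,0],[0.02,0.056,-0.52,0,0,0,0],[0.02,0.056,-0.52,0,0,0,0],[0.02,0.056,-0.52,0,0,0,0],[0.02,0.0288,-0.28,0,0,0,-0.0169],[0.02,0,0,0,0,0,0],[0.02,0,0,0,0,0,0]]]'

```text
time_s: 28.42
tool_pos: [0.5463, -0.3018, 0.1002]
orientation: [-0.0, -0.072, 0.997, 0.0]
ft_force: [0.0, 1.3, -1.0]
grip_width: 0.0278
grip_force: 20.0
```

```bash
python3 go.py .5465 -.3022 .031 98.3
```

```text
t 28.43 pos [ 0.5463 -0.3018  0.1002] closing 98.3 q6 -2.26
d_tool [-0.0002 -0.0005  0.0692] rz -0.001 tilt [-0.0009  0.0006]
```

Scaled: 0.02 m is 0.32, 0.017 m is 0.272.

Emit:
send_path --rows '[[[0.02,0,-0.0048,0.32,0,0,0],[0.02,0,0,0.32,0,0,0],[0.02,0,0,0.272,0,0,0],[0.02,0,0,0.112,0,0,0],[0.02,0,0,0.048,0,0,0],[0.02,0,0,0.024,0,0,0],[0.02,0,0,0,0,0,0]]]'

```text
time_s: 29.3
tool_pos: [0.5472, -0.3026, 0.0326]
orientation: [0.0, -0.073, 0.997, -0.0]
ft_force: [0.8, 0.1, -0.8]
grip_width: 0.028
grip_force: 20.0
```

Emit:
send_path --rows '[[[0.02,0,0,0.0128,0,0,0],[0.02,0,0,0.008,0,0,0],[0.02,0,0,0,0,0,0]]]'

```text
time_s: 29.68
tool_pos: [0.5469, -0.3024, 0.031]
orientation: [0.0, -0.073, 0.997, -0.0]
ft_force: [0.6, 0.3, -1.6]
grip_width: 0.0277
grip_force: 20.0
```

```bash
python3 go.py .5465 -.3022 .031 98.3
```

```text
t 29.68 pos [ 0.5469 -0.3024  0.031 ] closing 98.3 q6 -2.26
d_tool [ 0.0004  0.0003 -0.    ] rz 0.0 tilt [ 0.0001 -0.0001]
```

Scaled: 0.0005 m is 0.008.

Emit:
send_path --rows '[[[0.02,0,0,0.008,0,0,0],[0.02,0,0,0,0,0,0],[0.02,0,0,0,0,0,0]]]'

```text
time_s: 30.05
tool_pos: [0.547, -0.3024, 0.031]
orientation: [-0.0, -0.073, 0.997, 0.0]
ft_force: [-3.7, 0.7, 8.6]
grip_width: 0.0277
grip_force: 20.0
```

Contact. Releasing, retreating and taking the final look.

Scaled: -0.05 m is -0.8, -0.04 m is -0.64.

Emit:
send_path --rows '[[[0.05,0,0,0,0,0,0],[0.05,0,0,0,0,0,0],[0.05,0,0,0,0,0,0],[0.05,0,0,-0.16,0,0,0],[0.05,0,0,-0.64,0,0,0],[0.05,0,0,-0.8,0,0,0],[0.05,0,0,-0.8,0,0,0],[0.05,0,0.64,0,0,0,0],[0.05,0,0.64,0,0,0,0],[0.05,0,0.64,0,0,0,0]]]'

```text
time_s: 31.3
tool_pos: [0.5293, -0.1826, 0.1813]
orientation: [0.0, -0.072, 0.997, -0.0]
ft_force: [1.6, 0.2, 0.9]
grip_width: 0.0499
grip_force: 0.0
```

Emit:
send_path --rows '[[[0.05,0,0.64,0,0,0,0],[0.05,0,0.64,0,0,0,0],[0.05,0,0.64,0,0,0,0],[0.05,0,0.64,0,0,0,0],[0.05,0,0,0,0,0,0]]]'

```text
time_s: 31.92
tool_pos: [0.506, -0.0236, 0.181]
orientation: [0.0, -0.074, 0.997, 0.0]
ft_force: [-0.8, -0.5, 0.0]
grip_width: 0.0498
grip_force: 0.0
```

Run:
```python
from h import *
f=np.float32
n="top";t=viewer.get_image(n);s=viewer.get_image("side");cv2.imwrite("pics/t6.png",t)
im=big(t);hsv=cv2.cvtColor(im,cv2.COLOR_BGR2HSV)
z=np.zeros(im.shape[:2],bool);z[215*K:255*K,380*K:418*K]=1
for th in(150,165):
  for c in comps((hsv[...,2]>th)&(hsv[...,1]<60)&z,60):r=cv2.minAreaRect((plane(n,c,.05)*1000).astype(f));print("res",r)
a=t[180:305,120:425];b=s[150:345,135:410]
cv2.imwrite("pics/v6.png",np.vstack([cv2.resize(a,(600,246),interpolation=cv2.INTER_CUBIC),cv2.resize(b[:,:],(600,350))]))
```

```text
res ((546.0816650390625, -300.9306335449219), (55.40888214111328, 33.54889678955078), 7.798255920410156)
res ((546.3162841796875, -300.530029296875), (52.51699447631836, 30.867084503173828), 7.419617652893066)
```

View pics/v6.png

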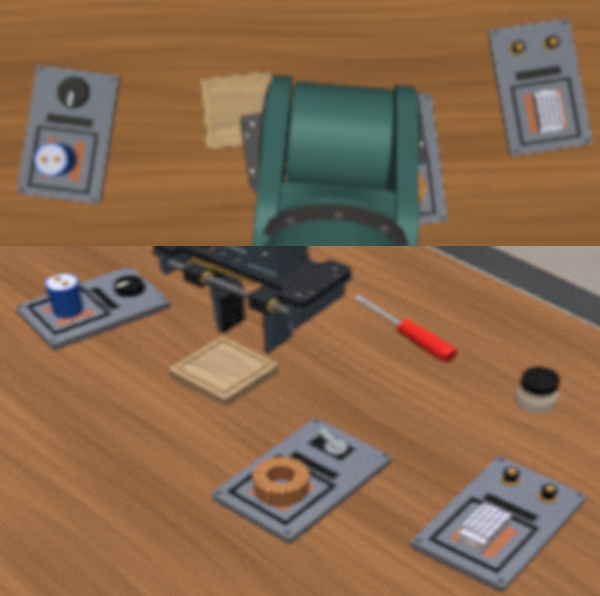

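All three parts sit flat in the right nests: the can by the knob, the choke by the toggle and the resistor by the posts. Offsets from nest centre are about 2 mm at most. The tray is empty, the screwdriver and jar haven't moved, and the arm is clear. Handing in.

```bash
python3 -c "
from bench import ctrl, viewer
print(ctrl.sign_off())"
```

```text
the job is handed in; nothing more can be done
None
```

The job is handed in at about 32 s of the 109 s allowed: the capacitor is on the knob tester, the choke on the toggle tester and the resistor on the post tester, all flat and within about 2 mm of nest centre by my camera measurements, though no verdict came back.

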